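Draw a weld-jig locator tight with its cam lock

ROBOT

A 6-joint arm with a two-finger parallel gripper is mounted at the origin on a cart in front of the work surface, level with it; the furniture and walls round the work are solid. World frame = base frame: x ahead of the robot, y to its left, z up, the work surface at z = 0. Lengths are in mm, angles in degrees, forces in N, time in s.
With the tool pointing down it reaches from about 300 to 850 mm from the base axis. Payload 4.2 kg.
Tool frame: the origin (TCP) lies on the centre line of the jaws, within the pads' length; the fingertips stand 14 mm ahead of it and the grasp point (between the pads) lies 5 mm behind it (env.finger_overhang is the z of the fingertips in the tool frame, in mm); z points along the fingers, y is the line along which they close (so a half turn about z gives the same grasp; the last joint's range is limited). The gripper opens to 91 mm and grips with 3 to 60 N. Pads are 32 mm wide; open, the fingers measure 118 mm over their backs; the gripper's body (76 mm by 178 mm) begins 60 mm behind the grasp point.
Start: joints at [64.229, 18.312, 89.639, -0, 72.044, -1.146], TCP at [239.6, 522.718, 227.976] pointing down, gripper open.
Joint ranges: [-177.97, 177.97], [-48.28, 115.42], [12.27, 149.76], [-77.06, 257.06], [2.81, 150.46], [-146.56, 146.56]. Speed limits (degrees/s): [147.25, 147.25, 180, 180, 180, 180].

INTERFACE

Orientations are given as [roll, pitch, yaw] about the fixed x, y, z axes, in that order (R = Rz(yaw) Ry(pitch) Rx(roll)).
In Python, from workcell import sensors, viewer, env gives the robot as it stands. The module is installed in compiled form; this text tells all that it offers.
- The arm moves only by the tool step_arm, never from a script. Its argument "plan" is one flat list of numbers, 6 for each row, row after row: the shift along the tool's x, y, z in cm, then the turn, a rotation vector about the tool's x, y, z in rad. In form: [x, y, z, wx, wy, wz, x, y, z, wx, wy, wz, ...]. A call has 1 to 5 rows; each row shifts and turns the commanded pose from where the row before left it, along the tool's axes as they then stand; what a row does not reach is not made up. A row lasts 1/12 s, in which the tool goes at most 41.7 mm and 7.16 degrees, less where a joint would pass 70% of its speed; a pose out of reach is approached as far as the arm can. A call is refused whole if a number of a shift passes 4.17 or a number of a turn 0.125, either way. A call with a gripper value outside its range is refused whole. "hand" is the finger opening in cm, from 0 to 9.12, set as the call begins (left out, the last holds). The fingers move at their own pace and stop on an object; "newtons" is the grip in N (left out, the last holds). Time passes only in rows, so rows that do not move let the fingers close. It gives the time, the measured TCP pose, the force, the opening and the grip force at its end, in the units of the state.
- sensors.state(): the state, without advancing time (a new reading comes with each control period).
- viewer.grab_frame(name): name is "scene" or "top" or "wrist"; returns a dict with "img" (420x560x3 uint8, red, green, blue), "fx", "fy", "cx", "cy" (pixels), "k1" (the pictures are not rectified: a ray, as slopes to the right and down, at radius r is drawn at 1 + k1 r^2 times it, then the intrinsics apply), "position" and "attitude" of the camera in the world. Camera axes: x right, y down, z forward; pixel columns grow to the right and rows downward; lengths in mm; the calibration is good to about 2 mm. A picture is of the moment at which its call begins. There is no depth.
- env.job_done(): hands the job in; it is judged then, once.
Trained networks look in a picture, given as the dict that the camera call returned (one of the last four; its "shot" number tells which), for a name from the list of things; names that differ only in an ending like _2 or _b are one class to them, and where a whole thing is asked for, a point or a joint stands for the part that bears it (a point fixed in the world has none). Each returns a list of dicts, best first, with "score" (0 to 1); they miss things now and then, are a little off and sometimes report something else, mostly with a low value. They report only what shows in the picture. A call takes as long as a camera call.
- viewer.boxes_of(name, picture): "location" ([column, row] in pixels, amid what is visible of it).
- viewer.pinpoint(name, picture): "location" ([column, row] in pixels: a listed point, or the origin of a listed thing).
The state is a dict: "time_s": time; "qpos": joint angles; "qvel": joint speeds; "effort": joint torques, N m; "ee_pos": TCP position; "ee_rot": TCP orientation; "force": force on the tool from outside, world axes, zero at the start; "torque": the same for the moment, N m; "gripper_width": finger opening in mm; "gripper_force": force on a finger pad.
Only numpy, scipy, OpenCV 4.12 (cv2) and the standard library are available. Lean on these libraries where they do the work, as an engineer would, in place of code of your own. Each camera call takes 0.05 s, during which the arm holds its last target. There are 200 camera calls.

TASK

Slide the loose locating angle up to the fixed cam-lock housing so that the head of its draw bolt goes through the throat into the open mouth of the cam, then let go of it and crank the cam about half a turn clockwise so that its hook draws the angle in tight and square against the two seat pads. Turn until the crank goes firm, feeling the force, and no further: the bolt must not be overstrained. Leave it locked with the hand off, and do not disturb the tools lying round it.

Things in the scene. Friction and masses are not known exactly. Their poses are not given: they have to be found in the camera images.
- housing: Fixed cam-lock housing: base plate 124x116x8 mm, round grey wall of radius 52 mm, 46 mm high, round the cam drum (top disc to 52 mm, crank hub to 65 mm). Origin on the cam's vertical axis at table height. Its +y points out of the throat towards the loose angle, which is drawn along -y.
- throat (a point): Outer end of the throat on its middle plane, 58 mm from the cam axis along the housing's +y, 28 mm up; axes as the housing's. The throat is an upright slot 17 mm wide, its funnel 29 mm wide here. Beside it, at x -34 and +34 mm, two seat pads 22 mm wide face +y, 60 to 64 mm from the cam axis (set differently each time); in each a brass plunger stands 5 to 9 mm proud, sprung at 1 to 3 N.
- cam (a joint): Cam angle, rad, grows clockwise from above (tightening). At 0 the mouth faces the throat and the crank arm points along the housing's +x; the arm stands at minus this angle from +x. Starts -0.4 to 0.15; range -0.6 to 3.85. Its hook takes a bolt head that is under 26 mm from the cam axis, catching it at 0.6 to 1.2; the faces meet at about 2.1 to 3.3. Stays where it is left.
- crank_handle (a point): Middle of the upright crank grip, black, 18 mm diameter, 61 to 102 mm above the table, 55 mm from the cam axis; it revolves on its pin, so a gripper holding it need not turn. Sideways force there along the turn: under 2 N free, 1 to 4 N drawing in, then a steep climb once the faces meet. Tight is 5 to 9 N, aim at 7 (0.3 to 0.5 N m); above 11 N overstrains the bolt.
- locator_rib (a point): Grasp point on the loose locating angle (dark steel, about 0.75 kg; foot 92x80x10 mm, joint plate 92x14x46 mm): on the middle of its upright rib, 14 mm thick along x, 56 mm long along y, 70 mm high. Point 44 mm above the underside, 40 mm behind the joint face. -y points along the draw bolt. It stands 7 to 13 cm short of the seat and is slid on its foot; pushed high up it tips nose down.
- bolt_head (a point): Head of the draw bolt: upright steel pin of 12 mm diameter, 14 to 44 mm above the table, on a 10 mm shank at 28 mm height. Point at the head's middle, 48 mm in front of the joint face, 88 mm in front of the rib point. With the joint tight it lies 12 to 16 mm from the cam axis.
- spanner: Loose spanner, 176 mm long, flat in front of the housing; not to be disturbed.
- centre_punch: Loose centre punch, 116 mm long, behind the housing; not to be disturbed.
- steel_cup: Enamel cup, 91 mm high, standing behind; not to be disturbed.
- magnet_square: Flat three-cornered welding magnet, 65 mm, at the left; not to be disturbed.
- screwdriver: Screwdriver, 224 mm long, lying at the left; not to be disturbed.

How it is judged (in metres and radians):
On the way, in this order (a step that is already met when the one before it is completed fails the run):
1. the bolt head stands inside the cam's mouth, the cam not yet turned (y of bolt_head in the frame of housing below 0.027 m and x of bolt_head in the frame of housing between -0.009 and 0.009 m and value of joint cam below 0.4 rad), for 0.2 s.
2. the cam's hook has drawn the angle in tight and square against the pads (contact force between locator and cam above 35 N and value of joint cam above 2 rad and angle between the y axis of locator and the y axis of housing, either way round below 0.04 rad and y of bolt_head in the frame of housing below 0.018 m), for 0.2 s.
At the end, for the whole second after the job is handed in: The cam has been turned past 2.0 rad and stays there, and the cam's hook pulls the bolt head with more than 35 N, so that the locator bears on the pads, within 0.04 rad of square, its bolt head under 18 mm from the cam axis along the throat; everything at rest (all of step 2 and linear speed of locator below 0.01 m/s and not (velocity of joint cam above 0.05 rad/s) and not (velocity of joint cam below -0.05 rad/s)); the robot touches nothing.
It fails at once if the cam's hook pulls on the bolt head with more than 120 N (contact force between locator and cam above 120 N).
It fails at once if a tool lying round the work is moved by more than 2 cm (distance of any of spanner, centre_punch, steel_cup, magnet_square, screwdriver from where it was at the start of the episode above 0.02 m).
It also fails if it takes over 72 s, if anything falls off the work surface, if the arm or the gripper's body presses on something with over 40 N, if the wrist force passes 120 N, or if a joint passes its speed limit or range.

## Working session

There is one attempt and no reset: what is moved stays moved. The work goes in short steps, Python scripts to look and compute and a tool call to move; the robot and the scene stay as the last step left them, time stands still between calls to the robot, and variables do not carry over. Pictures are saved under pics/ and viewed, at most 10 in all, crops included, and the job is handed in when it is done.

Besides the shell and the picture viewer there is one more tool, called after "Emit:" by a JSON object that holds its "api" and its "payload", one argument or row to a line. step_arm: Moves the arm, as the interface text tells. Its arguments: {"type":"object","properties":{"plan":{"type":"array","items":{"type":"number"}},"hand":{"type":"number"},"newtons":{"type":"number"}},"required":["plan"]}

```bash
mkdir -p pics
cat > h.py <<'E'
import numpy as np, cv2
from workcell import sensors, viewer, env
from scipy.spatial.transform import Rotation as R
def rot(a):
    a=np.array(a,float)
    if a.shape==(3,3): return a
    if a.size==4: return R.from_quat(a).as_matrix()
    return R.from_euler('xyz',a,degrees=True).as_matrix()
def ray(p,px):
    K=np.array([[p['fx'],0,p['cx']],[0,p['fy'],p['cy']],[0,0,1.]])
    d=np.array([(px[0]-p['cx'])/p['fx'],(px[1]-p['cy'])/p['fy']]); u=d.copy()
    for _ in range(20): u=d/(1+p['k1']*(u@u))
    return rot(p['attitude'])@np.array([u[0],u[1],1.])
def at_z(p,px,z):
    r=ray(p,px); o=np.array(p['position']); return o+r*(z-o[2])/r[2]
def proj(p,w):
    c=rot(p['attitude']).T@(np.array(w)-p['position']); u=c[:2]/c[2]; u=u*(1+p['k1']*(u@u))
    return [p['fx']*u[0]+p['cx'],p['fy']*u[1]+p['cy']]
def tri(a,pa,b,pb):
    A=[];y=[]
    for p,px in((a,pa),(b,pb)):
        r=ray(p,px);r/=np.linalg.norm(r);M=np.eye(3)-np.outer(r,r);A.append(M);y.append(M@np.array(p['position']))
    return np.linalg.lstsq(np.vstack(A),np.hstack(y),rcond=None)[0]
def save(p,n): cv2.imwrite('pics/'+n,cv2.cvtColor(p['img'],cv2.COLOR_RGB2BGR))
E
python3 - <<'E'
from h import *
np.set_printoptions(precision=1,suppress=True)
print(sensors.state())
a=viewer.grab_frame('scene');b=viewer.grab_frame('top')
for p,n in((a,'scene'),(b,'top')):
    save(p,n+'0.png'); print(n,p['position'],p['attitude'],p['fx'],p['k1'])
Z=dict(housing=0,throat=28,crank_handle=81,locator_rib=44,bolt_head=28,spanner=3,centre_punch=5,steel_cup=45,magnet_square=8,screwdriver=10)
for n,z in Z.items():
    ra=viewer.pinpoint(n,a);rb=viewer.pinpoint(n,b)
    for t,p,r in(('s',a,ra),('t',b,rb)):
        for q in r[:2]: print(n,t,round(q['score'],2),np.array(q['location']),at_z(p,q['location'],z))
    if ra and rb: print('   tri',tri(a,ra[0]['location'],b,rb[0]['location']))
E
```

```text
{'time_s': 0.0, 'qpos': array([64.2, 18.4, 89.7, -0. , 72. , -1.1]), 'qvel': array([-0. ,  0. ,  0. , -0.1, -0.1, -0.1]), 'effort': array([  0. , -41.2, -23.2,   0.1,   0. ,  -0. ]), 'ee_pos': array([239.4, 522.3, 227.1]), 'ee_rot': array([-179.9,   -0. ,  155.4]), 'force': array([-0.4,  0.4, -0.7]), 'torque': array([ 0.,  0., -0.]), 'gripper_force': 0.0, 'gripper_width': 91.21112905564631}
scene [ 178.1 -413.   761.4] [-135.1   -1.   -35.9] 406.2845259809533 -0.09083574050528528
top [ 419.4  121.5 1171.8] [-171.7   -0.4  -90.4] 416.9830032175591 0.02305508896508504
housing s 0.85 [336.1 334.6] [ 523.7 -170.2    0. ]
housing s 0.54 [316.6 309.9] [ 528.2 -102.2    0. ]
housing t 0.66 [375.2 237.7] [ 521.2 -169.7    0. ]
   tri [ 522.1 -170.1    1.3]
throat s 0.82 [314.2 308.7] [ 513.1 -108.5   28. ]
throat t 0.72 [359.3 239.8] [ 513.2 -118.9   28. ]
throat t 0.39 [185.2 264.5] [448.9 357.1  28. ]
   tri [ 509.9 -114.8   40.4]
crank_handle s 0.71 [358.4 294.5] [ 580.7 -156.9   81. ]
crank_handle t 0.7 [378.5 212.8] [ 580.1 -161.1   81. ]
   tri [ 578.6 -159.2   86. ]
locator_rib s 0.88
[... 375 characters left out ...]
_punch s 0.57 [389.8 260.7] [ 752.6 -103.8    5. ]
centre_punch t 0.57 [349.  154.1] [ 763.2 -102.8    5. ]
centre_punch t 0.15 [373.9 232.2] [ 536.3 -165.5    5. ]
   tri [ 762.6 -102.    -3.3]
steel_cup s 0.77 [334.  202.3] [744.3  93.5  45. ]
steel_cup t 0.61 [172.7 201.7] [619.2 392.   45. ]
steel_cup t 0.57 [272.1 151.9] [758.8 119.4  45. ]
   tri [725.9 285.  -38. ]
magnet_square s 0.58 [179.5 196.7] [444.7 374.9   8. ]
magnet_square t 0.63 [182.6 265.4] [447.  368.4   8. ]
   tri [444.8 368.1  13.6]
screwdriver s 0.56 [236.7 166.9] [637.5 392.1  10. ]
screwdriver s 0.38 [319.2 310.2] [ 527.7 -110.    10. ]
screwdriver t 0.82 [176.9 199. ] [633.1 388.8  10. ]
   tri [633.3 387.1  15.2]
```

View pics/top0.png

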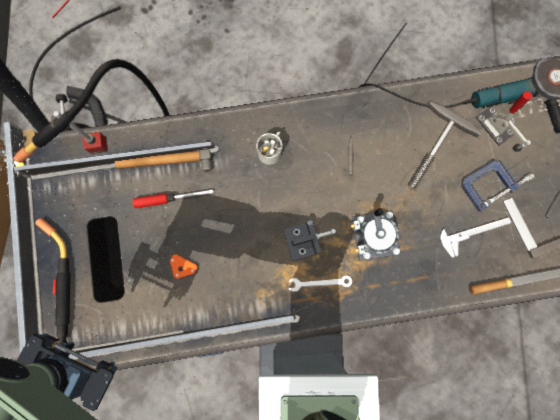

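View pics/scene0.png

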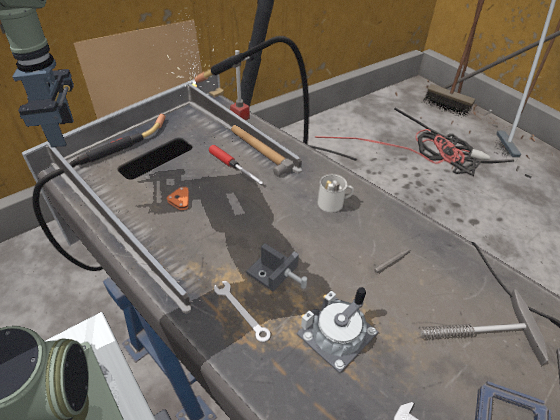

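The top view shows the locator at about (302,240) with its bolt head at (333,232). The housing is at (380,234) with the crank grip at (379,210), and the spanner is at (320,284). The detections agree with what I see. I'm moving closer for a wrist view.

Emit:
{"api": "step_arm", "payload": {
  "plan": [-3.08, -2.56, -0.49, 0, 0, 0, -3.08, -2.56, -0.49, 0, 0, 0, -3.08, -2.56, -0.49, 0, 0, 0, -3.08, -2.56, -0.49, 0, 0, 0, -3.08, -2.56, -0.49, 0, 0, 0],
  "hand": 6
}}

```text
time_s: 1.52
ee_pos: [326.6, 340.6, 252.7]
ee_rot: [180.0, 0.0, 155.4]
force: [0.4, -0.3, -0.5]
gripper_width: 61.7
gripper_force: 0.0
```

Emit:
{"api": "step_arm", "payload": {
  "plan": [-3.08, -2.56, -0.49, 0, 0, 0, -3.08, -2.56, -0.49, 0, 0, 0, -3.08, -2.56, -0.49, 0, 0, 0, -3.08, -2.56, -0.49, 0, 0, 0, -3.08, -2.56, -0.49, 0, 0, 0]
}}

```text
time_s: 1.93
ee_pos: [413.3, 159.8, 277.5]
ee_rot: [180.0, 0.0, 155.4]
force: [1.5, 0.4, 0.7]
gripper_width: 59.7
gripper_force: 0.0
```

Emit:
{"api": "step_arm", "payload": {
  "plan": [-3.08, -2.56, -0.49, 0, 0, 0, -3.08, -2.56, -0.49, 0, 0, 0, -3.08, -2.56, -0.49, 0, 0, 0, -3.08, -2.56, -0.49, 0, 0, 0, -3.08, -2.56, -0.49, 0, 0, 0]
}}

```text
time_s: 2.35
ee_pos: [500.0, -20.9, 301.9]
ee_rot: [180.0, 0.0, 155.4]
force: [0.1, 0.8, 0.7]
gripper_width: 60.2
gripper_force: 0.0
```

Emit:
{"api": "step_arm", "payload": {
  "plan": [0, 0, 0, 0, 0, 0.125, 0, 0, 0, 0, 0, 0.125, 0, 0, 0, 0, 0, 0.125, 0, 0, 0, 0, 0, 0.125]
}}

```text
time_s: 2.68
ee_pos: [499.6, -19.4, 301.4]
ee_rot: [180.0, -0.0, 126.3]
force: [0.2, 0.1, 0.4]
gripper_width: 59.9
gripper_force: 0.0
```

Emit:
{"api": "step_arm", "payload": {
  "plan": [0, 0, 0, 0, 0, 0.125, 0, 0, 0, 0, 0, 0.125, 0, 0, 0, 0, 0, 0.125, 0, 0, 0, 0, 0, 0]
}}

```text
time_s: 3.02
ee_pos: [499.5, -18.9, 301.5]
ee_rot: [180.0, -0.0, 105.1]
force: [0.4, 1.0, -0.2]
gripper_width: 60.3
gripper_force: 0.0
```

Run:
```python
from h import *
np.set_printoptions(precision=1,suppress=True)
s=sensors.state();print(s['time_s'],s['ee_pos'],s['ee_rot'],s['force'],s['qpos'])
b=viewer.grab_frame('wrist');save(b,'w1.png');print(b['position'],b['attitude'],b['fx'],b['k1'])
Z=dict(housing=0,throat=28,crank_handle=81,locator_rib=44,bolt_head=28)
for n,z in Z.items():
    for q in viewer.pinpoint(n,b)[:2]: print(n,round(q['score'],2),np.array(q['location']),at_z(b,q['location'],z))
```

```text
3.0167 [499.5 -18.9 301.5] [180.   -0.  105.1] [ 0.4  1.  -0.2] [ -3.5   9.2  91.4   0.   79.4 -18.6]
[479.1  60.3 457.7] [163.4  -0.   15.1] 336.22513713590047 0.00756468652502144
housing 0.7 [272.8 271.1] [ 530.5 -170.     0. ]
throat 0.93 [278.5 242.2] [ 523.7 -111.4   28. ]
crank_handle 0.84 [313.9 301.9] [ 583.  -157.5   81. ]
locator_rib 0.71 [304.1 132.3] [514.8  40.4  44. ]
locator_rib 0.4 [514.1 123.6] [753.5 115.   44. ]
bolt_head 0.84 [299.2 197.9] [533.8 -43.4  28. ]
```

View pics/w1.png

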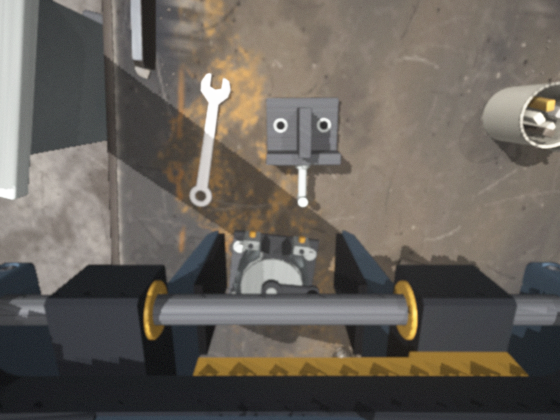

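The wrist view shows the locator with its rib around (304,130) and the bolt head at (303,202). The brass plungers are at about (254,235) and (302,240), and the spanner is well to the left. I'll refine the angles from pixels.

Run:
```python
from h import *
np.set_printoptions(precision=1,suppress=True)
b=viewer.grab_frame('wrist')
im=cv2.cvtColor(b['img'],cv2.COLOR_RGB2BGR)[85:305,215:375]
cv2.imwrite('pics/c1.png',cv2.resize(im[:130],None,fx=4.5,fy=4.5,interpolation=cv2.INTER_CUBIC))
cv2.imwrite('pics/c2.png',cv2.resize(im[125:],None,fx=4.5,fy=4.5,interpolation=cv2.INTER_CUBIC))
```

```text
(no output)
```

View pics/c1.png

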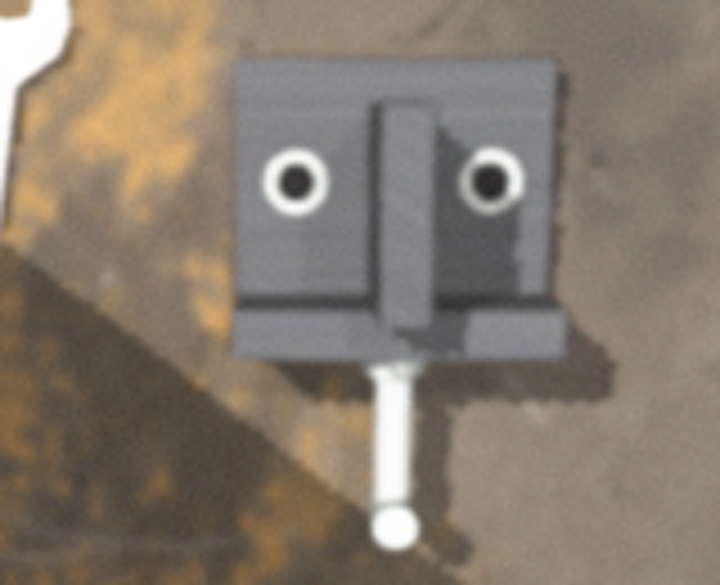

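View pics/c2.png

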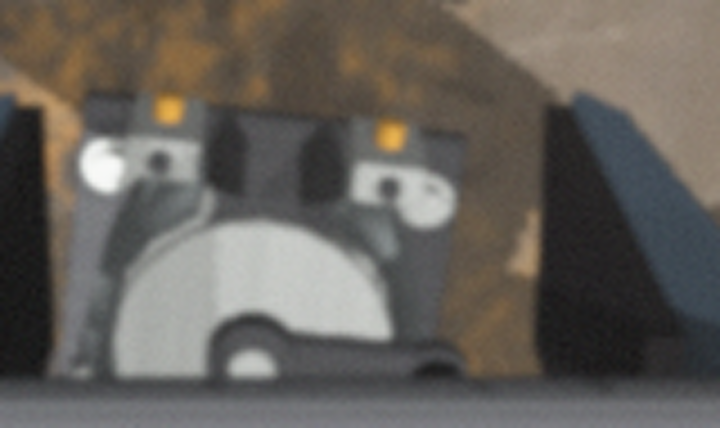

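Run:
```python
from h import *
np.set_printoptions(precision=1,suppress=True)
b=viewer.grab_frame('wrist')
c1=lambda u,v,z: at_z(b,((u+.5)/4.5+214.5,(v+.5)/4.5+84.5),z)
c2=lambda u,v,z: at_z(b,((u+.5)/4.5+214.5,(v+.5)/4.5+209.5),z)
ang=lambda p,q: np.degrees(np.arctan2(*(q-p)[[1,0]]))
for n,p,q in(('foot back',c1(235,58,10),c1(555,57,10)),('plate',c1(232,358,46),c1(567,357,46)),('plunger',c2(170,98,28),c2(392,124,28)),('base',c2(85,92,8),c2(465,133,8)),('padtop',c2(133,138,46),c2(423,170,46))):
    print(n,p,q,(p+q)/2,np.linalg.norm(q-p),ang(p,q))
print('bolt',c1(395,527,44),'ribf',c1(408,325,70),'ribb',c1(408,100,70),'hub',c2(252,362,65))
```

```text
foot back [459.9  67.7  10. ] [546.6  91.6  10. ] [503.2  79.7  10. ] 89.92081792671485 15.445513214703457
plate [480.3  -8.5  46. ] [568.5  15.9  46. ] [524.4   3.7  46. ] 91.5374508215055 15.45023440929589
plunger [ 485.5 -105.4   28. ] [552.7 -95.8  28. ] [ 519.1 -100.6   28. ] 67.8610798662669 8.143234520891097
base [ 459.4 -118.2    8. ] [579.4 -99.9   8. ] [ 519.4 -109.     8. ] 121.43814548314721 8.69685065630836
padtop [ 477.8 -113.4   46. ] [ 562.5 -100.8   46. ] [ 520.1 -107.1   46. ] 85.60126110454574 8.492194695467619
bolt [537.1 -43.2  44. ] ribf [521.5  15.6  70. ] ribb [505.8  68.4  70. ] hub [ 527.8 -164.5   65. ]
```

Emit:
{"api": "step_arm", "payload": {
  "plan": [2.77, 1.49, 2, 0, 0, -0.006, 2.77, 1.49, 2, 0, 0, 0, 0, 0, 4, 0, 0, 0, 0, 0, 4, 0, 0, 0],
  "hand": 6
}}

```text
time_s: 3.75
ee_pos: [514.8, 44.0, 181.3]
ee_rot: [179.8, 0.0, 105.8]
force: [0.3, -0.1, -0.5]
gripper_width: 59.8
gripper_force: 0.0
```

Emit:
{"api": "step_arm", "payload": {
  "plan": [0, 0, 4, 0, 0, 0, 0, 0, 4, 0, 0, 0, 0, 0, 4, 0, 0, 0, 0, 0, 2.85, 0, 0, 0, 0, 0, 0, 0, 0, 0]
}}

```text
time_s: 4.17
ee_pos: [509.2, 42.2, 27.8]
ee_rot: [-179.3, -0.1, 105.6]
force: [-1.0, 0.2, 0.4]
gripper_width: 60.0
gripper_force: 0.0
```

Emit:
{"api": "step_arm", "payload": {
  "plan": [0, 0, 0, 0, 0, 0, 0, 0, 0, 0, 0, 0, 0, 0, 0, 0, 0, 0, 0, 0, 0, 0, 0, 0, 0, 0, 0, 0, 0, 0],
  "hand": 0.5,
  "newtons": 25
}}

```text
time_s: 4.58
ee_pos: [514.7, 42.5, 34.6]
ee_rot: [179.8, 0.0, 105.6]
force: [-0.4, 1.1, -0.3]
gripper_width: 29.3
gripper_force: 0.0
```

Emit:
{"api": "step_arm", "payload": {
  "plan": [0, 0, 0, 0, 0, 0, 0, 0, 0, 0, 0, 0, 0, 0, 0, 0, 0, 0, 0, 0, 0, 0, 0, 0, 0, 0, 0, 0, 0, 0]
}}

```text
time_s: 5.0
ee_pos: [512.5, 42.1, 33.5]
ee_rot: [-179.9, -0.0, 105.6]
force: [-3.9, -1.7, 5.3]
gripper_width: 14.1
gripper_force: 25.0
```

Emit:
{"api": "step_arm", "payload": {
  "plan": [-0.38, -0.36, 0, 0, 0, 0.024, -0.38, -0.36, 0, 0, 0, 0.024, -0.38, -0.36, 0, 0, 0, 0.024, -0.38, -0.36, 0, 0, 0, 0.024, -0.38, -0.36, 0, 0, 0, 0.024]
}}

```text
time_s: 5.42
ee_pos: [502.3, 20.0, 33.6]
ee_rot: [179.7, -0.0, 98.5]
force: [3.1, 2.9, 1.2]
gripper_width: 14.0
gripper_force: 25.0
```

Emit:
{"api": "step_arm", "payload": {
  "plan": [0, 0, 0, 0, 0, 0, 0, 0, 0, 0, 0, 0, 0, 0, 0, 0, 0, 0]
}}

```text
time_s: 5.67
ee_pos: [501.5, 19.4, 33.5]
ee_rot: [179.9, 0.1, 98.7]
force: [3.7, -2.1, 3.7]
gripper_width: 13.7
gripper_force: 25.0
```

Run:
```python
from h import *
np.set_printoptions(precision=1,suppress=True)
s=sensors.state();print(s['ee_pos'],s['ee_rot'],s['force'])
b=viewer.grab_frame('wrist');save(b,'w2.png');print(b['position'],b['attitude'])
Z=dict(throat=28,locator_rib=44,bolt_head=28)
for n,z in Z.items():
    for q in viewer.pinpoint(n,b)[:1]: print(n,round(q['score'],2),np.array(q['location']),at_z(b,q['location'],z))
t=viewer.grab_frame('top'); sc=viewer.grab_frame('scene')
for n,z in Z.items():
  for p in (t,sc):
    for q in viewer.pinpoint(n,p)[:1]: print(n,round(q['score'],2),np.array(q['location']),at_z(p,q['location'],z))
```

```text
[501.5  19.4  33.5] [179.9   0.1  98.7] [ 3.7 -2.1  3.7]
[489.5 100.6 189.6] [163.4  -0.2   8.7]
locator_rib 0.74 [281.9 285.8] [503.4  18.7  44. ]
throat 0.68 [274.2 152.2] [763.  113.4  28. ]
locator_rib 0.69 [272.7 265.8] [500.2  20.8  44. ]
bolt_head 0.64 [301.  296.5] [509.2 -69.5  28. ]
```

View pics/w2.png

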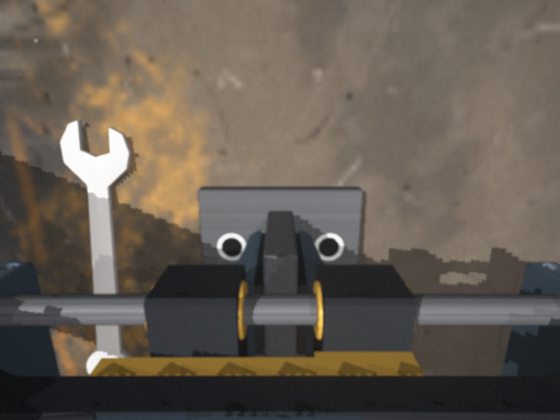

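The wrist view shows the locator square to the tool, with its foot's rear edge level at row 187. The spanner is clear to the left. I'm sliding it in along the housing axis.

Emit:
{"api": "step_arm", "payload": {
  "plan": [-1, -0.03, 0, 0, 0, 0, -1, -0.03, 0, 0, 0, 0, -1, -0.03, 0, 0, 0, 0, -0.8, 0, 0, 0, 0, 0, -0.6, 0, 0, 0, 0, 0]
}}

```text
time_s: 6.68
ee_pos: [505.2, -21.8, 33.6]
ee_rot: [-180.0, -0.2, 98.6]
force: [-0.2, 4.1, 2.7]
gripper_width: 14.0
gripper_force: 25.0
```

Emit:
{"api": "step_arm", "payload": {
  "plan": [-0.4, 0, 0, 0, 0, 0, -0.4, 0, 0, 0, 0, 0, -0.4, 0, 0, 0, 0, 0, -0.4, 0, 0, 0, 0, 0, 0, 0, 0, 0, 0, 0]
}}

```text
time_s: 7.1
ee_pos: [507.6, -37.8, 33.5]
ee_rot: [-179.9, -0.2, 98.7]
force: [-1.1, 7.0, 9.8]
gripper_width: 14.0
gripper_force: 25.0
```

Run:
```python
from h import *
np.set_printoptions(precision=1,suppress=True)
s=sensors.state();print(s['ee_pos'],s['ee_rot'],s['force'],s['torque'])
t=viewer.grab_frame('top'); sc=viewer.grab_frame('scene');save(sc,'s3.png')
cv2.imwrite('pics/s3c.png',cv2.resize(cv2.cvtColor(sc['img'][230:380,220:420],cv2.COLOR_RGB2BGR),None,fx=4,fy=4,interpolation=cv2.INTER_CUBIC))
for n,z in dict(housing=0,throat=28,locator_rib=44,bolt_head=28,crank_handle=81).items():
  for p in (t,sc):
    for q in viewer.pinpoint(n,p)[:1]: print(n,round(q['score'],2),np.array(q['location']),at_z(p,q['location'],z))
```

```text
[507.6 -37.8  33.5] [-179.9   -0.2   98.7] [-1.1  7.   9.8] [ 1.  -0.1  0.1]
housing 0.75 [339.7 334.6] [ 529.7 -174.6    0. ]
throat 0.84 [318.2 308.6] [ 520.  -113.2   28. ]
locator_rib 0.63 [331.5 242.4] [505.3 -40.   44. ]
locator_rib 0.43 [242.  307.1] [389. -28.  44.]
bolt_head 0.78 [320.7 313.6] [ 516.7 -125.2   28. ]
crank_handle 0.84 [358.5 294.2] [ 581.4 -156.5   81. ]
```

View pics/s3c.png

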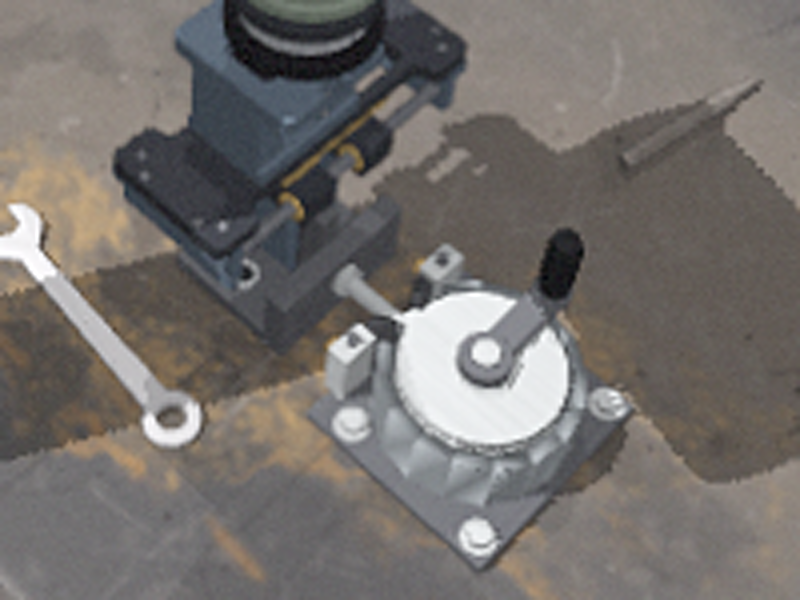

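The bolt head has entered the throat, with the joint plate parallel to the two pads and the spanner clear. I'll keep going in.

Emit:
{"api": "step_arm", "payload": {
  "plan": [-0.4, 0.03, -0.03, 0, 0, 0, -0.4, 0.03, -0.03, 0, 0, 0, -0.4, 0.03, 0, 0, 0, 0, 0, 0, 0, 0, 0, 0]
}}

```text
time_s: 8.03
ee_pos: [509.6, -49.7, 33.6]
ee_rot: [-179.8, -0.2, 98.7]
force: [-2.8, 5.7, 7.0]
gripper_width: 14.1
gripper_force: 25.0
```

Emit:
{"api": "step_arm", "payload": {
  "plan": [-0.3, 0, 0, 0, 0, 0, -0.3, 0, 0, 0, 0, 0, -0.3, 0, 0, 0, 0, 0, 0, 0, 0, 0, 0, 0, 0, 0, 0, 0, 0, 0]
}}

```text
time_s: 8.45
ee_pos: [511.0, -58.4, 33.5]
ee_rot: [-179.8, -0.2, 98.7]
force: [-1.1, 6.0, 6.5]
gripper_width: 14.1
gripper_force: 25.0
```

Run:
```python
from h import *
np.set_printoptions(precision=1,suppress=True)
for i in range(2):
    sc=viewer.grab_frame('wrist')
    s=sensors.state();print(s['ee_pos'],s['ee_rot'],s['force'],s['torque'])
d=s['ee_pos'][:2]-[528,-166];a=np.radians(8.5);print('rib xh,yh',d@[np.cos(a),np.sin(a)],d@[-np.sin(a),np.cos(a)])
```

```text
[511.  -58.4  33.6] [-179.8   -0.2   98.7] [-1.8  6.9  7.3] [ 0.9 -0.1  0.2]
[511.  -58.4  33.5] [-179.8   -0.2   98.7] [-2.3  5.1  7.5] [ 0.8 -0.1  0.1]
rib xh,yh -0.9222757183518235 108.94220279102217
```

Emit:
{"api": "step_arm", "payload": {
  "plan": [-0.2, 0.03, 0, 0, 0, 0, -0.2, 0.03, 0, 0, 0, 0, 0, 0, 0, 0, 0, 0, 0, 0, 0, 0, 0, 0]
}}

```text
time_s: 8.88
ee_pos: [511.5, -61.2, 33.7]
ee_rot: [-179.8, -0.3, 98.7]
force: [-3.0, 11.2, 10.2]
gripper_width: 13.8
gripper_force: 25.0
```

Run:
```python
from h import *
np.set_printoptions(precision=1,suppress=True)
sc=viewer.grab_frame('scene');t=viewer.grab_frame('top')
s=sensors.state();print(s['ee_pos'],s['ee_rot'],s['force'],s['torque'])
cv2.imwrite('pics/s4c.png',cv2.resize(cv2.cvtColor(sc['img'][250:380,250:400],cv2.COLOR_RGB2BGR),None,fx=4.6,fy=4.6,interpolation=cv2.INTER_CUBIC))
for n,z in dict(housing=0,throat=28,locator_rib=44,crank_handle=81).items():
  for p in (t,sc):
    for q in viewer.pinpoint(n,p)[:1]: print(n,round(q['score'],2),np.array(q['location']),at_z(p,q['location'],z))
```

```text
[511.5 -61.2  33.6] [-179.8   -0.3   98.7] [-2.9 10.4 10.1] [1.6 0.  0.2]
housing 0.58 [374.8 234.6] [ 530. -169.    0.]
housing 0.74 [337.  335.9] [ 523.2 -173.5    0. ]
throat 0.27 [275.8 152.1] [763.3 108.9  28. ]
throat 0.57 [315.4 307.9] [ 516.4 -108.5   28. ]
locator_rib 0.71 [340.2 240.8] [509.5 -63.7  44. ]
locator_rib 0.89 [300.4 288.3] [513.5 -60.4  44. ]
crank_handle 0.86 [358.2 298.4] [ 574.1 -163.2   81. ]
```

View pics/s4c.png

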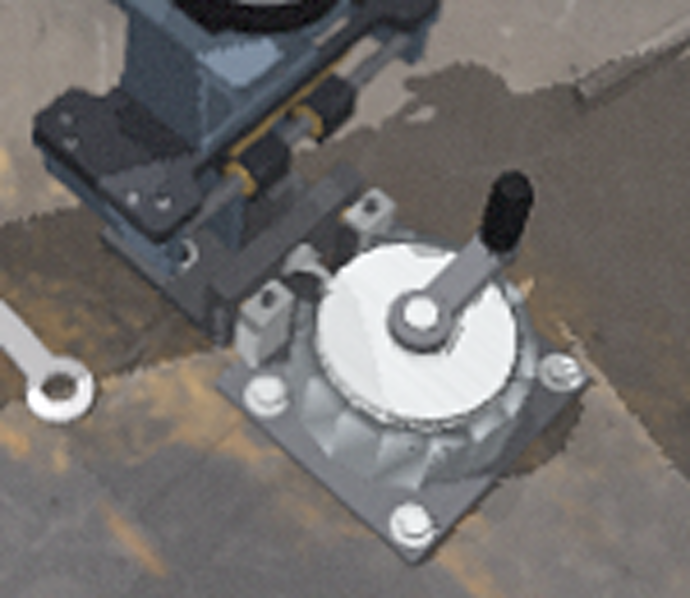

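The head is inside the cam mouth, and the wrist force rose about 5 N as the plungers touched. The crank grip at (508,210) in the crop still points along +x, so the cam is at about 0. I'll release and rise.

Emit:
{"api": "step_arm", "payload": {
  "plan": [0, 0, -0.05, 0, 0, 0, 0, 0, -0.05, 0, 0, 0, 0, 0, 0, 0, 0, 0, 0, 0, 0, 0, 0, 0, 0, 0, 0, 0, 0, 0],
  "hand": 5
}}

```text
time_s: 9.8
ee_pos: [513.3, -64.1, 34.2]
ee_rot: [-179.9, -0.0, 98.7]
force: [-0.2, 0.3, -0.6]
gripper_width: 44.4
gripper_force: 0.0
```

Emit:
{"api": "step_arm", "payload": {
  "plan": [0, 0, -1, 0, 0, 0, 0, 0, -3, 0, 0, 0, 0, 0, -4, 0, 0, 0, 0, 0, -4, 0, 0, 0, 0, 0, -2, 0, 0, 0]
}}

```text
time_s: 10.22
ee_pos: [515.6, -64.4, 179.9]
ee_rot: [179.6, 0.1, 98.7]
force: [1.2, -0.4, 0.3]
gripper_width: 50.1
gripper_force: 0.0
```

Emit:
{"api": "step_arm", "payload": {
  "plan": [-3.53, 1.85, 0, 0, 0, 0, -3.53, 1.85, 0, 0, 0, 0, -3.53, 1.85, 0, 0, 0, 0, 0, 0, 0, 0, 0, 0, 0, 0, 0, 0, 0, 0]
}}

```text
time_s: 10.63
ee_pos: [585.0, -161.7, 174.5]
ee_rot: [-180.0, -0.0, 98.6]
force: [0.5, 0.5, -0.3]
gripper_width: 50.0
gripper_force: 0.0
```

Run:
```python
from h import *
np.set_printoptions(precision=1,suppress=True)
sc=viewer.grab_frame('scene');t=viewer.grab_frame('top');w=viewer.grab_frame('wrist')
s=sensors.state();print(s['ee_pos'],s['ee_rot'],s['force'],s['torque'])
for n,z in dict(throat=28,locator_rib=44,crank_handle=81).items():
  for p in (t,sc,w):
    for q in viewer.pinpoint(n,p)[:1]: print(n,round(q['score'],2),np.array(q['location']),at_z(p,q['location'],z))
```

```text
[ 583.6 -159.4  174.6] [-179.9   -0.1   98.7] [ 0.8  0.1 -0. ] [-0.1  0.   0. ]
throat 0.66 [359.6 238.4] [ 517.1 -119.8   28. ]
throat 0.57 [319.2 311.9] [ 516.7 -120.4   28. ]
throat 0.6 [216. 137.] [ 520.  -111.8   28. ]
locator_rib 0.8 [338.7 240.4] [510.6 -59.6  44. ]
locator_rib 0.56 [302.1 290.8] [512.5 -67.4  44. ]
locator_rib 0.57 [205.9  73.2] [510.1 -61.7  44. ]
crank_handle 0.78 [375.1 211.7] [ 583.1 -152.2   81. ]
crank_handle 0.6 [355.4 298.6] [ 569.3 -160.3   81. ]
crank_handle 0.64 [278.7 215.4] [ 583.4 -158.5   81. ]
```

Emit:
{"api": "step_arm", "payload": {
  "plan": [0.1, 0, 3, 0, 0, 0, 0, 0, 3, 0, 0, 0, 0, 0, 2, 0, 0, 0, 0, 0, 1.06, 0, 0, 0, 0, 0, 0, 0, 0, 0]
}}

```text
time_s: 11.65
ee_pos: [582.9, -158.8, 81.5]
ee_rot: [-179.7, -0.1, 98.7]
force: [0.1, -0.5, -0.9]
gripper_width: 50.1
gripper_force: 0.0
```

Emit:
{"api": "step_arm", "payload": {
  "plan": [0, 0, 0, 0, 0, 0, 0, 0, 0, 0, 0, 0, 0, 0, 0, 0, 0, 0, 0, 0, 0, 0, 0, 0, 0, 0, 0, 0, 0, 0],
  "hand": 1,
  "newtons": 25
}}

```text
time_s: 12.07
ee_pos: [583.0, -159.5, 84.9]
ee_rot: [-179.8, -0.0, 98.7]
force: [-9.2, -1.8, 7.8]
gripper_width: 19.9
gripper_force: 4.6
```

Emit:
{"api": "step_arm", "payload": {
  "plan": [0, 0, 0, 0, 0, 0, 0, 0, 0, 0, 0, 0, 0, 0, 0, 0, 0, 0, 0, 0, 0, 0, 0, 0, 0, 0, 0, 0, 0, 0]
}}

```text
time_s: 12.48
ee_pos: [582.0, -159.5, 84.9]
ee_rot: [-179.7, -0.0, 98.7]
force: [-7.3, -1.0, 6.1]
gripper_width: 17.4
gripper_force: 25.0
```

Run:
```python
from h import *
np.set_printoptions(precision=2,suppress=True)
s=sensors.state();print(s['ee_pos'],s['ee_rot'],s['force'],s['torque'],s['gripper_width'])
# circle rows in tool axes
c=np.array([528.3,-166.5]);d=s['ee_pos'][:2]-c;r=np.hypot(*d);a0=np.arctan2(d[1],d[0]);print('r',r,'ang',np.degrees(a0))
y=np.radians(s['ee_rot'][2]);tx=np.array([np.cos(y),np.sin(y)]);ty=np.array([np.sin(y),-np.cos(y)])
p=d
for k in range(1,41):
    a=a0-0.08*k;n=55*np.array([np.cos(a),np.sin(a)]);q=n-p;p=n
    if k%2==0: print(k,'cam %.2f'%(np.radians(8.5)-a),'%.2f %.2f'%(q@tx/10,q@ty/10),'tang',np.array([np.sin(a),-np.cos(a)]))
```

```text
[ 582.02 -159.48   84.9 ] [-179.73   -0.03   98.73] [-7.28 -0.98  6.08] [-0.26  1.33  0.02] 17.394649897735533
r 54.17989078093529 ang 7.449013213328438
2 cam 0.18 -0.44 -0.06 tang [-0.03 -1.  ]
4 cam 0.34 -0.42 -0.13 tang [-0.19 -0.98]
6 cam 0.50 -0.39 -0.20 tang [-0.34 -0.94]
8 cam 0.66 -0.36 -0.26 tang [-0.49 -0.87]
10 cam 0.82 -0.31 -0.31 tang [-0.62 -0.78]
12 cam 0.98 -0.26 -0.36 tang [-0.74 -0.67]
14 cam 1.14 -0.20 -0.39 tang [-0.84 -0.55]
16 cam 1.30 -0.13 -0.42 tang [-0.91 -0.41]
18 cam 1.46 -0.07 -0.44 tang [-0.97 -0.26]
20 cam 1.62 0.01 -0.44 tang [-0.99 -0.1 ]
22 cam 1.78 0.08 -0.43 tang [-1.    0.06]
24 cam 1.94 0.14 -0.42 tang [-0.98  0.22]
26 cam 2.10 0.21 -0.39 tang [-0.93  0.37]
28 cam 2.26 0.27 -0.35 tang [-0.86  0.51]
30 cam 2.42 0.32 -0.30 tang [-0.77  0.64]
32 cam 2.58 0.36 -0.25 tang [-0.65  0.76]
34 cam 2.74 0.40 -0.19 tang [-0.52  0.85]
36 cam 2.90 0.42 -0.12 tang [-0.38  0.92]
38 cam 3.06 0.44 -0.05 tang [-0.23  0.97]
40 cam 3.22 0.44 0.02 tang [-0.07  1.  ]
```

Emit:
{"api": "step_arm", "payload": {
  "plan": [0, -0.1, -0.08, 0, 0, 0, 0, 0, 0, 0, 0, 0, -0.44, -0.04, 0, 0, 0, 0, -0.44, -0.06, 0, 0, 0, 0, -0.43, -0.1, 0, 0, 0, 0]
}}

```text
time_s: 12.9
ee_pos: [582.6, -172.2, 84.9]
ee_rot: [-179.9, -0.1, 98.7]
force: [-5.3, 2.1, 3.5]
gripper_width: 16.9
gripper_force: 25.0
```

Emit:
{"api": "step_arm", "payload": {
  "plan": [-0.42, -0.13, 0, 0, 0, 0, -0.41, -0.17, 0, 0, 0, 0, -0.39, -0.2, 0, 0, 0, 0, -0.38, -0.23, 0, 0, 0, 0, -0.36, -0.26, 0, 0, 0, 0]
}}

```text
time_s: 13.32
ee_pos: [576.7, -193.5, 84.9]
ee_rot: [180.0, -0.0, 98.7]
force: [-3.1, 3.9, 4.5]
gripper_width: 17.2
gripper_force: 25.0
```

Emit:
{"api": "step_arm", "payload": {
  "plan": [-0.34, -0.28, 0, 0, 0, 0, -0.31, -0.31, 0, 0, 0, 0, 0, 0, 0, 0, 0, 0, 0, 0, 0, 0, 0, 0]
}}

```text
time_s: 13.65
ee_pos: [571.6, -201.7, 84.9]
ee_rot: [-180.0, 0.1, 98.7]
force: [-3.6, -0.0, 3.6]
gripper_width: 17.3
gripper_force: 25.0
```

```bash
cat > st.py <<'E'
from h import *
np.set_printoptions(precision=2,suppress=True)
F=[]
for i in range(3):
    viewer.grab_frame('scene');s=sensors.state();F.append(s['force'])
f=np.mean(F,0);c=np.array([527.6,-166.8]);d=s['ee_pos'][:2]-c;a=np.arctan2(d[1],d[0])
t=np.array([np.sin(a),-np.cos(a)])
print(s['time_s'],s['ee_pos'],s['ee_rot'],f,s['gripper_width'],'r %.2f cam %.3f resist_tang %.2f radial %.2f'%(np.hypot(*d),np.radians(8.5)-a,-f[:2]@t,f[:2]@d/55))
E
python3 st.py
```

```text
13.8 [ 571.92 -201.26   84.91] [179.98   0.04  98.72] [-3.19  1.16  4.62] 17.013150577787087 r 56.14 cam 0.809 resist_tang -1.04 radial -3.29
```

Emit:
{"api": "step_arm", "payload": {
  "plan": [-0.26, -0.33, 0, 0, 0, 0, -0.24, -0.36, 0, 0, 0, 0, -0.22, -0.38, 0, 0, 0, 0, -0.2, -0.39, 0, 0, 0, 0, -0.15, -0.41, 0, 0, 0, 0]
}}

```text
time_s: 14.22
ee_pos: [556.0, -215.6, 85.0]
ee_rot: [179.8, 0.1, 98.7]
force: [3.6, -0.7, 0.2]
gripper_width: 17.5
gripper_force: 25.0
```

Emit:
{"api": "step_arm", "payload": {
  "plan": [-0.12, -0.42, 0, 0, 0, 0, -0.09, -0.43, 0, 0, 0, 0, -0.06, -0.44, 0, 0, 0, 0, 0, 0, 0, 0, 0, 0]
}}

```text
time_s: 14.55
ee_pos: [542.9, -221.2, 85.0]
ee_rot: [179.9, 0.2, 98.7]
force: [2.4, -6.1, 0.0]
gripper_width: 17.0
gripper_force: 25.0
```

```bash
python3 st.py
```

```text
14.7 [ 542.88 -221.19   84.98] [179.93   0.24  98.75] [ 1.84 -6.03  0.03] 17.024804889161828 r 56.49 cam 1.445 resist_tang 0.14 radial 6.47
```

```bash
sed -i 's/527.6,-166.8/528,-168/' st.py
python3 - <<'E'
from h import *
np.set_printoptions(precision=2,suppress=True)
sc=viewer.grab_frame('scene');t=viewer.grab_frame('top')
for n,z in dict(throat=28,locator_rib=44).items():
  for p in (t,sc):
    for q in viewer.pinpoint(n,p)[:1]: print(n,round(q['score'],2),np.array(q['location']),at_z(p,q['location'],z))
cv2.imwrite('pics/s5c.png',cv2.resize(cv2.cvtColor(np.vstack([sc['img'][250:350,270:400],t['img'][200:270,290:420]]),cv2.COLOR_RGB2BGR),None,fx=3.5,fy=3.5,interpolation=cv2.INTER_CUBIC))
y=np.radians(98.7);tx=np.array([np.cos(y),np.sin(y)]);ty=np.array([np.sin(y),-np.cos(y)])
a0=np.radians(8.5)-1.447
for k in range(40):
    e=lambda j:55*np.array([np.cos(a0-j*.06),np.sin(a0-j*.06)])
    q=e(k+1)-e(k);print('%.2f: %.2f %.2f'%(1.447+.06*(k+1),q@tx/10,q@ty/10))
E
```

```text
throat 0.72 [319.2 308.7] [ 521.57 -114.57   28.  ]
locator_rib 0.55 [338.8 240.9] [509.22 -59.86  44.  ]
locator_rib 0.86 [299.2 289.1] [510.18 -60.55  44.  ]
1.51: -0.03 -0.33
1.57: -0.01 -0.33
1.63: 0.01 -0.33
1.69: 0.03 -0.33
1.75: 0.05 -0.33
1.81: 0.07 -0.32
1.87: 0.09 -0.32
1.93: 0.11 -0.31
1.99: 0.13 -0.31
2.05: 0.14 -0.30
2.11: 0.16 -0.29
2.17: 0.18 -0.28
2.23: 0.19 -0.27
2.29: 0.21 -0.25
2.35: 0.22 -0.24
2.41: 0.24 -0.23
2.47: 0.25 -0.21
2.53: 0.26 -0.20
2.59: 0.28 -0.18
2.65: 0.29 -0.16
2.71: 0.30 -0.15
2.77: 0.30 -0.13
2.83: 0.31 -0.11
2.89: 0.32 -0.09
2.95: 0.32 -0.07
3.01: 0.33 -0.05
3.07: 0.33 -0.03
3.13: 0.33 -0.01
3.19: 0.33 0.01
3.25: 0.33 0.03
3.31: 0.33 0.05
3.37: 0.32 0.07
3.43: 0.32 0.08
3.49: 0.31 0.10
3.55: 0.31 0.12
3.61: 0.30 0.14
3.67: 0.29 0.16
3.73: 0.28 0.17
3.79: 0.27 0.19
3.85: 0.26 0.21
```

View pics/s5c.png

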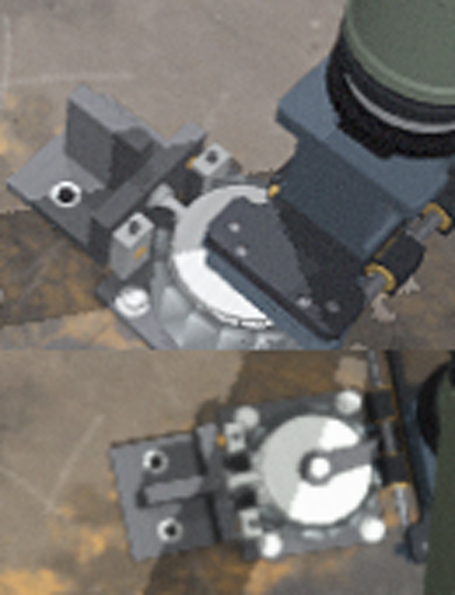

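The locator sits just off the pads and roughly square, with its head under the cam disc. The crank turns freely so far, so I'll go on.

Emit:
{"api": "step_arm", "payload": {
  "plan": [-0.1, -0.33, 0, 0, 0, 0, -0.02, -0.33, 0, 0, 0, 0, 0.01, -0.33, 0, 0, 0, 0, 0.03, -0.33, 0, 0, 0, 0, 0, 0, 0, 0, 0, 0]
}}

```text
time_s: 15.42
ee_pos: [529.5, -223.4, 85.0]
ee_rot: [180.0, 0.2, 98.7]
force: [1.8, -4.7, 0.7]
gripper_width: 17.2
gripper_force: 25.0
```

```bash
python3 st.py
```

```text
15.5667 [ 529.52 -223.38   84.96] [179.98   0.17  98.74] [ 1.37 -5.19  0.4 ] 17.353898391461314 r 55.40 cam 1.692 resist_tang 1.22 radial 5.26
```

Emit:
{"api": "step_arm", "payload": {
  "plan": [0.05, -0.33, 0, 0, 0, 0, 0.07, -0.32, 0, 0, 0, 0, 0.09, -0.32, 0, 0, 0, 0, 0, 0, 0, 0, 0, 0]
}}

```text
time_s: 15.9
ee_pos: [519.1, -222.8, 85.0]
ee_rot: [-180.0, 0.2, 98.7]
force: [0.2, -5.7, 1.8]
gripper_width: 17.0
gripper_force: 25.0
```

```bash
python3 st.py
```

```text
16.05 [ 519.1  -222.76   84.93] [-179.95    0.15   98.75] [ 0.28 -5.43  2.08] 17.180170276554776 r 55.48 cam 1.880 resist_tang 1.14 radial 5.36
```

Emit:
{"api": "step_arm", "payload": {
  "plan": [0.03, -0.31, 0, 0, 0, 0, 0.13, -0.31, 0, 0, 0, 0, 0.14, -0.3, 0, 0, 0, 0, 0, 0, 0, 0, 0, 0]
}}

```text
time_s: 16.38
ee_pos: [509.0, -220.1, 84.9]
ee_rot: [-179.9, 0.1, 98.7]
force: [-1.0, -5.2, 3.2]
gripper_width: 17.4
gripper_force: 25.0
```

```bash
python3 st.py
```

```text
16.5333 [ 509.03 -220.16   84.91] [-179.88    0.05   98.75] [-1.56 -4.71  4.22] 17.495168850751977 r 55.51 cam 2.068 resist_tang 0.15 radial 5.01
```

Emit:
{"api": "step_arm", "payload": {
  "plan": [0.16, -0.29, 0, 0, 0, 0, 0.18, -0.28, 0, 0, 0, 0, 0, 0, 0, 0, 0, 0]
}}

```text
time_s: 16.78
ee_pos: [503.0, -217.6, 84.9]
ee_rot: [-179.9, 0.1, 98.7]
force: [-1.8, -6.2, 3.1]
gripper_width: 17.2
gripper_force: 25.0
```

```bash
python3 st.py
```

```text
16.9333 [ 502.96 -217.58   84.91] [-179.89    0.04   98.75] [-0.68 -4.89  3.52] 17.365335741020626 r 55.55 cam 2.187 resist_tang 1.60 radial 4.72
```

Emit:
{"api": "step_arm", "payload": {
  "plan": [0.14, -0.29, 0, 0, 0, 0, 0.18, -0.27, 0, 0, 0, 0, 0, 0, 0, 0, 0, 0]
}}

```text
time_s: 17.18
ee_pos: [497.1, -214.2, 84.9]
ee_rot: [-179.9, -0.1, 98.7]
force: [-0.1, -2.2, 3.8]
gripper_width: 17.3
gripper_force: 25.0
```

```bash
python3 st.py
python3 - <<'E'
from h import *
np.set_printoptions(precision=2,suppress=True)
sc=viewer.grab_frame('scene');t=viewer.grab_frame('top')
for n,z in dict(locator_rib=44).items():
  for p in (t,sc):
    for q in viewer.pinpoint(n,p)[:1]: print(n,round(q['score'],2),np.array(q['location']),at_z(p,q['location'],z))
cv2.imwrite('pics/s6c.png',cv2.resize(cv2.cvtColor(np.vstack([sc['img'][250:350,270:400],t['img'][200:270,290:420]]),cv2.COLOR_RGB2BGR),None,fx=3.5,fy=3.5,interpolation=cv2.INTER_CUBIC))
E
```

```text
17.3333 [ 497.08 -214.27   84.86] [-179.89   -0.06   98.72] [-1.15 -1.79  5.72] 17.21663456470513 r 55.65 cam 2.308 resist_tang 0.04 radial 2.15
locator_rib 0.72 [343.5 237.8] [517.56 -72.86  44.  ]
locator_rib 0.85 [300.3 290.7] [509.6  -65.01  44.  ]
```

Emit:
{"api": "step_arm", "payload": {
  "plan": [0.2, -0.25, 0, 0, 0, 0, 0.21, -0.24, 0, 0, 0, 0, 0, 0, 0, 0, 0, 0]
}}

```text
time_s: 17.78
ee_pos: [492.3, -210.7, 84.9]
ee_rot: [180.0, -0.0, 98.7]
force: [1.2, -1.8, 3.7]
gripper_width: 17.4
gripper_force: 25.0
```

```bash
python3 st.py
```

```text
17.9333 [ 492.3  -210.75   84.86] [-179.97   -0.07   98.7 ] [ 0.42 -0.3   5.62] 17.516036706226306 r 55.70 cam 2.415 resist_tang 0.51 radial -0.04
```

Emit:
{"api": "step_arm", "payload": {
  "plan": [0.24, -0.22, 0, 0, 0, 0, 0, 0, 0, 0, 0, 0]
}}

```text
time_s: 18.1
ee_pos: [490.0, -208.8, 84.9]
ee_rot: [180.0, -0.0, 98.7]
force: [1.7, -0.9, 4.4]
gripper_width: 17.2
gripper_force: 25.0
```

```bash
python3 st.py
```

```text
18.25 [ 489.98 -208.72   84.87] [180.    -0.06  98.7 ] [ 1.55 -0.99  5.21] 17.243264835892298 r 55.72 cam 2.470 resist_tang 1.81 radial -0.33
```

Emit:
{"api": "step_arm", "payload": {
  "plan": [0.25, -0.2, 0, 0, 0, 0, 0, 0, 0, 0, 0, 0]
}}

```text
time_s: 18.42
ee_pos: [487.8, -206.6, 84.9]
ee_rot: [180.0, -0.0, 98.7]
force: [2.8, -1.0, 4.7]
gripper_width: 17.0
gripper_force: 25.0
```

```bash
python3 st.py
```

```text
18.5667 [ 487.78 -206.61   84.86] [179.98  -0.06  98.69] [2.45 0.08 6.16] 17.259816392521582 r 55.76 cam 2.525 resist_tang 1.64 radial -1.84
```

Emit:
{"api": "step_arm", "payload": {
  "plan": [0.2, -0.14, 0, 0, 0, 0, 0, 0, 0, 0, 0, 0]
}}

```text
time_s: 18.73
ee_pos: [486.3, -205.0, 84.9]
ee_rot: [179.9, -0.0, 98.7]
force: [3.1, 0.9, 4.3]
gripper_width: 17.2
gripper_force: 25.0
```

```bash
python3 st.py
```

```text
18.8833 [ 486.3  -205.06   84.87] [179.96  -0.03  98.69] [3.22 0.94 4.94] 17.395292767588764 r 55.79 cam 2.563 resist_tang 1.43 radial -3.08
```

Emit:
{"api": "step_arm", "payload": {
  "plan": [0.24, -0.13, 0, 0, 0, 0, 0, 0, 0, 0, 0, 0]
}}

```text
time_s: 19.05
ee_pos: [484.4, -202.8, 84.9]
ee_rot: [180.0, -0.0, 98.7]
force: [3.6, -0.3, 5.4]
gripper_width: 17.1
gripper_force: 25.0
```

```bash
python3 st.py
```

```text
19.2 [ 484.47 -202.85   84.88] [179.97  -0.03  98.7 ] [3.87 0.55 6.  ] 17.341347555287506 r 55.76 cam 2.615 resist_tang 1.99 radial -3.41
```

Emit:
{"api": "step_arm", "payload": {
  "plan": [0.22, -0.12, 0, 0, 0, 0, 0, 0, 0, 0, 0, 0]
}}

```text
time_s: 19.37
ee_pos: [483.0, -200.9, 84.9]
ee_rot: [180.0, -0.0, 98.7]
force: [3.6, 0.5, 4.7]
gripper_width: 17.2
gripper_force: 25.0
```

```bash
python3 st.py
```

```text
19.5167 [ 482.95 -200.85   84.87] [179.97  -0.03  98.7 ] [3.38 0.49 5.28] 17.010886288751312 r 55.75 cam 2.660 resist_tang 1.60 radial -3.06
```

Emit:
{"api": "step_arm", "payload": {
  "plan": [0.22, -0.1, 0, 0, 0, 0, 0, 0, 0, 0, 0, 0]
}}

```text
time_s: 19.68
ee_pos: [481.6, -198.9, 84.9]
ee_rot: [180.0, -0.0, 98.7]
force: [3.8, 0.6, 5.1]
gripper_width: 17.1
gripper_force: 25.0
```

```bash
python3 st.py
```

```text
19.8333 [ 481.61 -198.89   84.89] [179.97  -0.02  98.7 ] [ 4.14 -0.62  5.11] 16.886546873042423 r 55.74 cam 2.702 resist_tang 2.81 radial -3.14
```

Emit:
{"api": "step_arm", "payload": {
  "plan": [0.22, -0.08, 0, 0, 0, 0, 0, 0, 0, 0, 0, 0]
}}

```text
time_s: 20.0
ee_pos: [480.3, -196.9, 84.9]
ee_rot: [180.0, -0.0, 98.7]
force: [3.0, -1.0, 5.9]
gripper_width: 17.3
gripper_force: 25.0
```

```bash
python3 st.py
```

```text
20.15 [ 480.32 -196.86   84.88] [179.99  -0.02  98.7 ] [ 3.66 -0.77  5.8 ] 17.276567774224198 r 55.74 cam 2.746 resist_tang 2.55 radial -2.77
```

Emit:
{"api": "step_arm", "payload": {
  "plan": [0.2, -0.06, 0, 0, 0, 0, 0, 0, 0, 0, 0, 0]
}}

```text
time_s: 20.32
ee_pos: [479.2, -195.0, 84.9]
ee_rot: [-180.0, -0.0, 98.7]
force: [2.7, -0.8, 5.9]
gripper_width: 17.5
gripper_force: 25.0
```

```bash
python3 st.py
```

```text
20.4667 [ 479.24 -194.94   84.84] [-179.99   -0.03   98.71] [ 3.78 -0.48  5.85] 17.395154616497994 r 55.71 cam 2.785 resist_tang 2.24 radial -3.11
```

Emit:
{"api": "step_arm", "payload": {
  "plan": [0.2, -0.05, 0, 0, 0, 0, 0, 0, 0, 0, 0, 0]
}}

```text
time_s: 20.63
ee_pos: [478.3, -193.2, 84.9]
ee_rot: [-180.0, -0.0, 98.7]
force: [2.9, -1.8, 5.1]
gripper_width: 17.4
gripper_force: 25.0
```

```bash
python3 st.py
```

```text
20.7833 [ 478.33 -193.21   84.86] [-179.97   -0.01   98.72] [ 2.81 -0.99  6.12] 17.127320305108768 r 55.70 cam 2.820 resist_tang 2.16 radial -2.08
```

Emit:
{"api": "step_arm", "payload": {
  "plan": [0.2, -0.06, 0, 0, 0, 0, 0, 0, 0, 0, 0, 0]
}}

```text
time_s: 20.95
ee_pos: [477.5, -191.5, 84.9]
ee_rot: [-180.0, 0.0, 98.7]
force: [1.9, -1.2, 5.8]
gripper_width: 17.8
gripper_force: 25.0
```

```bash
python3 st.py
```

```text
21.1 [ 477.5  -191.46   84.87] [-179.98    0.01   98.72] [ 3.21 -1.78  5.89] 17.6125503752859 r 55.68 cam 2.855 resist_tang 2.97 radial -2.19
```

Emit:
{"api": "step_arm", "payload": {
  "plan": [0.2, -0.05, 0, 0, 0, 0, 0, 0, 0, 0, 0, 0]
}}

```text
time_s: 21.27
ee_pos: [476.8, -189.9, 84.9]
ee_rot: [-180.0, 0.1, 98.7]
force: [2.8, -3.1, 5.9]
gripper_width: 17.4
gripper_force: 25.0
```

```bash
python3 st.py
```

```text
21.4167 [ 476.8  -189.88   84.87] [-179.99    0.04   98.73] [ 3.02 -3.4   5.58] 17.02092335129737 r 55.68 cam 2.886 resist_tang 4.31 radial -1.46
```

Emit:
{"api": "step_arm", "payload": {
  "plan": [0.2, -0.04, 0, 0, 0, 0, 0, 0, 0, 0, 0, 0]
}}

```text
time_s: 21.58
ee_pos: [476.2, -188.3, 84.9]
ee_rot: [-180.0, 0.1, 98.7]
force: [2.5, -3.8, 5.3]
gripper_width: 17.3
gripper_force: 25.0
```

```bash
python3 st.py;  python3 - <<'E'
from h import *
np.set_printoptions(precision=2,suppress=True)
sc=viewer.grab_frame('scene');t=viewer.grab_frame('top')
for p in (t,sc):
    for q in viewer.pinpoint('locator_rib',p)[:1]: print(round(q['score'],2),np.array(q['location']),at_z(p,q['location'],44))
cv2.imwrite('pics/s7c.png',cv2.resize(cv2.cvtColor(np.vstack([sc['img'][250:350,270:400],t['img'][200:270,290:420]]),cv2.COLOR_RGB2BGR),None,fx=3.5,fy=3.5,interpolation=cv2.INTER_CUBIC))
E
```

```text
21.7333 [ 476.2  -188.23   84.88] [-179.99    0.07   98.74] [ 2.81 -3.4   4.53] 17.390028387610737 r 55.61 cam 2.918 resist_tang 4.19 radial -1.39
0.68 [340.4 238.1] [516.8  -64.42  44.  ]
0.75 [304.1 289.9] [517.33 -68.06  44.  ]
```

View pics/s7c.png

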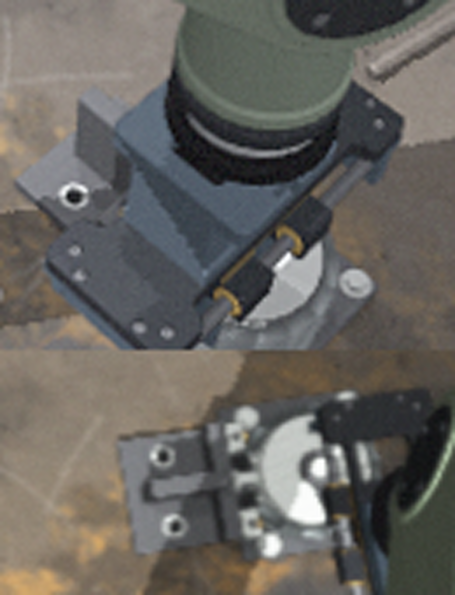

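The plate is now right up to the pads and the tangential force is climbing, at about 4 N. I'll take smaller steps.

Emit:
{"api": "step_arm", "payload": {
  "plan": [0.12, -0.02, 0, 0, 0, 0, 0, 0, 0, 0, 0, 0]
}}

```text
time_s: 22.1
ee_pos: [476.0, -187.5, 84.9]
ee_rot: [180.0, 0.1, 98.8]
force: [4.1, -5.1, 4.6]
gripper_width: 17.4
gripper_force: 25.0
```

```bash
python3 st.py
```

```text
22.25 [ 475.91 -187.5    84.86] [-180.      0.12   98.76] [ 2.72 -5.09  4.65] 16.924953871024275 r 55.62 cam 2.932 resist_tang 5.73 radial -0.77
```

Emit:
{"api": "step_arm", "payload": {
  "plan": [0.12, -0.01, 0, 0, 0, 0, 0, 0, 0, 0, 0, 0]
}}

```text
time_s: 22.42
ee_pos: [475.6, -186.6, 84.9]
ee_rot: [-180.0, 0.2, 98.8]
force: [2.6, -6.4, 4.5]
gripper_width: 17.2
gripper_force: 25.0
```

```bash
python3 st.py
```

```text
22.5667 [ 475.58 -186.53   84.88] [-179.99    0.14   98.76] [ 2.63 -6.05  4.31] 16.992472727517153 r 55.60 cam 2.950 resist_tang 6.58 radial -0.47
```

Emit:
{"api": "step_arm", "payload": {
  "plan": [0.05, 0, 0, 0, 0, 0, 0, 0, 0, 0, 0, 0, 0, 0, 0, 0, 0, 0, 0, 0, 0, 0, 0, 0]
}}

```text
time_s: 22.9
ee_pos: [475.5, -186.4, 84.9]
ee_rot: [-180.0, 0.2, 98.8]
force: [2.5, -7.2, 3.7]
gripper_width: 17.2
gripper_force: 25.0
```

```bash
python3 st.py
```

```text
23.05 [ 475.51 -186.34   84.88] [-179.99    0.17   98.78] [ 2.41 -7.15  4.76] 17.395352048534033 r 55.60 cam 2.954 resist_tang 7.55 radial 0.08
```

The crank is firm at about 7.5 N, so I'll let go and withdraw.

Emit:
{"api": "step_arm", "payload": {
  "plan": [0, 0, 0, 0, 0, 0, 0, 0, 0, 0, 0, 0, 0, 0, 0, 0, 0, 0, 0, 0, 0, 0, 0, 0, 0, 0, 0, 0, 0, 0],
  "hand": 5
}}

```text
time_s: 23.47
ee_pos: [474.6, -184.3, 84.1]
ee_rot: [-179.9, -0.1, 98.7]
force: [0.5, 0.6, 0.3]
gripper_width: 47.7
gripper_force: 0.0
```

Emit:
{"api": "step_arm", "payload": {
  "plan": [0, 0, -1, 0, 0, 0, 0, 0, -3, 0, 0, 0, 0, 0, -4, 0, 0, 0, 0, 0, -4, 0, 0, 0, 0, 0, -4, 0, 0, 0]
}}

```text
time_s: 23.88
ee_pos: [474.9, -184.5, 247.1]
ee_rot: [-180.0, -0.0, 98.7]
force: [0.1, 0.8, -0.8]
gripper_width: 50.4
gripper_force: 0.0
```

Emit:
{"api": "step_arm", "payload": {
  "plan": [3, 0, -3, 0, 0, 0, 3, 0, -3, 0, 0, 0, 3, 0, -1, 0, 0, 0, 0, 0, 0, 0, 0, 0, 0, 0, 0, 0, 0, 0]
}}

```text
time_s: 24.3
ee_pos: [461.9, -96.0, 315.2]
ee_rot: [179.9, 0.1, 98.9]
force: [-0.1, 0.2, 0.3]
gripper_width: 50.0
gripper_force: 0.0
```

Run:
```python
from h import *
np.set_printoptions(precision=2,suppress=True)
w=viewer.grab_frame('wrist');sc=viewer.grab_frame('scene');t=viewer.grab_frame('top')
s=sensors.state();print(s['time_s'],s['ee_pos'],s['force'])
for p in (t,sc,w):
  for n,z in dict(locator_rib=44,crank_handle=81).items():
    for q in viewer.pinpoint(n,p)[:1]: 
        g=at_z(p,q['location'],z);d=g[:2]-[528,-168]; print(n,round(q['score'],2),g,'cam',(np.radians(8.5)-np.arctan2(d[1],d[0]))%6.283)
h=lambda p,a,b,c,d:cv2.resize(p['img'][a:b,c:d],(390,300),interpolation=cv2.INTER_CUBIC)
cv2.imwrite('pics/fin.png',cv2.cvtColor(np.hstack([h(sc,240,370,250,419),h(t,190,280,290,407)]),cv2.COLOR_RGB2BGR))
```

```text
24.45 [461.71 -97.45 312.97] [ 0.44 -0.94 -0.77]
locator_rib 0.92 [511.35 -67.51  44.  ] cam 4.696341349187168
locator_rib 0.68 [515.84 -67.92  44.  ] cam 4.739652565868358
crank_handle 0.94 [ 467.29 -188.28   81.  ] cam 2.967491586477503
locator_rib 0.6 [516.57 -69.05  44.  ] cam 4.745504463591035
crank_handle 0.86 [ 474.99 -186.26   81.  ] cam 2.9581648998502477
```

View pics/fin.png

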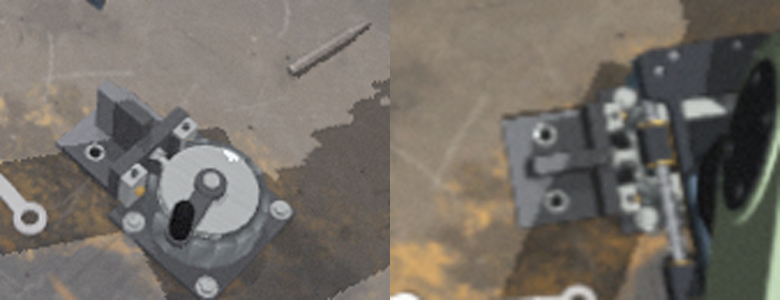

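The crank stayed at about 2.96 rad with the hand off, and the plate is up against both pads. The rib position puts the head about 13 mm from the cam axis, and the tools are where they were. I'm handing in.

```bash
python3 -c "
from workcell import env
print(env.job_done())"
```

```text
the job is handed in; nothing more can be done
None
```

I locked the angle against the pads, cranking to about 2.95 rad, where it went firm at about 7.5 N; the crank held with the hand off and I handed it in, but got no verdict back, squareness was judged only by eye, and I viewed 11 pictures, one over the limit of 10.

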